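# Assemble the soil sieve stack on its catch pan

### The job

Build up the soil sieve stack on the catch pan for the next class, one piece at a time from the bottom up: first the fine sieve, then the medium, then the coarse, and last the lid, each seated fully home in the piece below and sitting level. Lower each piece into place rather than letting it fall, and leave the jar, the brush and the beaker where they are.

Things in the scene. Friction and masses are not known exactly. Their poses are not given: they have to be found in the camera images.
- pan_rim (a point): catch pan: round steel pan (sizes in mm: outer diameter 62, inner 55, wall 3.5, inside 24 deep, empty) fixed on a round pale wooden foot (diameter 100, 18 thick) that does not move. Only one with a wooden foot. This point is the centre of its mouth at rim height, 46 above the bench; z is up.
- fine_center (a point): fine sieve: loose round upright steel sieve, a close gauze (wires about 2.4 apart) that looks like an even grey sheet; the lowest of the three sieves. Sizes in mm: body diameter 62, 28 high, mouth 55 wide, deck 13 below the rim; under it a foot 8 high (diameter 48, tapered to 41) that drops into the mouth below until the body rests on that rim. Total height 36, mass about 0.14 kg. Point on the axis half-way up (18 over the underside); z up.
- medium_center (a point): medium sieve: loose round upright steel sieve, an open square wire grid with wires 8 apart. Sizes in mm: body diameter 62, 36 high, mouth 55 wide, deck 13 below the rim; under it a foot 8 high (diameter 48, tapered to 41) that drops into the mouth below until the body rests on that rim. Total height 44, mass about 0.14 kg. Point on the axis half-way up (22 over the underside); z up.
- coarse_center (a point): coarse sieve: loose round upright steel sieve, a pale plate with seven round dark holes of 13; the tallest sieve. Sizes in mm: body diameter 62, 44 high, mouth 55 wide, deck 13 below the rim; under it a foot 8 high (diameter 48, tapered to 41) that drops into the mouth below until the body rests on that rim. Total height 52, mass about 0.14 kg. Point on the axis half-way up (26 over the underside); z up.
- lid_knob (a point): lid: loose steel disc (sizes in mm), diameter 62, 6 thick, with a foot 8 high below it as on the sieves (diameter 48, tapered to 41), on which it stands, and a black upright round knob on top (diameter 20, 24 high) to hold it by. Total height 38, mass about 0.12 kg. Point on the axis half-way up the knob: 26 over the underside, 12 over the disc; z up.
- jar_center (a point): bystander: closed soil sample jar, diameter 64 mm, 90 mm high, loose; point at its centre half-way up. Leave it alone.
- brush_grip (a point): bystander: small brush 170 mm long lying loose on the bench; point on its handle. Leave it alone.
- beaker_center (a point): bystander: empty glass beaker, diameter 70 mm, 90 mm high, loose; point at its centre half-way up. Leave it alone.
Things that resemble listed ones, but are neither listed nor needed, are in the scene too. Leave any red or yellow look-alike of the part that bears fine_center alone. What is shaped like the part that bears coarse_center but green or purple is not meant.

How it is judged:
By the outcome, as a careful person would: the job done as asked, in the order asked, and still so for the second after the job is handed in, with the robot touching nothing.
It also fails if it takes over 96 s, if anything falls off the work surface, if the arm or the gripper's body presses on something with over 40 N, if the wrist force passes 120 N, or if a joint passes its speed limit or range.

### The arm

A 6-joint arm with a two-finger parallel gripper is mounted at the origin on the work surface. World frame = base frame: x ahead of the robot, y to its left, z up, the work surface at z = 0. Lengths are in m, angles in rad, forces in N, time in s.
With the tool pointing down it reaches from about 0.375 to 0.75 m from the base axis. Payload 9 kg.
Tool frame: the origin (TCP) lies on the centre line of the jaws, within the pads' length; the fingertips stand 22 mm ahead of it and the grasp point (between the pads) lies 3 mm ahead of it; z points along the fingers, y is the direction in which the jaws open and shut (so a half turn about z gives the same grasp; the last joint's range is limited). The gripper opens to 85 mm and grips with 20 to 120 N. Pads are 22 mm wide; open, the fingers measure 114 mm over their backs; the gripper's body (76 mm by 85 mm) begins 54 mm behind the grasp point. The pads swing forward as they close: fully open they stand 13 mm farther back than shut.
Start: joints at [0.976, 0.104, 0.097, 1.564, 0, 1.353], TCP at [0.221, 0.558, 0.253] pointing down, gripper open.
Joint ranges: [-2.99, 2.99], [-0.84, 1.86], [-1.1, 1.16], [-1.84, 2.11], [-1.51, 1.56], [-3.14, 3.14]. Speed limits (rad/s): [2.22, 2.22, 2.57, 3.14, 3.14, 3.14].

### API

Orientations are given as a 3x3 rotation matrix whose columns are the frame's x, y, z axes.
In Python, from plant import arm gives the robot as it stands.
- The arm moves only by the tool apply_moves, never from a script. Its argument "commands" is a list of rows, each an object of numbers: "tx", "ty", "tz": the shift along the tool's x, y, z in mm; "rx", "ry", "rz": the turn, a rotation vector about the tool's x, y, z in degrees. A call has exactly 5 rows; each row is the pose to reach, as a shift and turn from the pose commanded when the call began, along the tool's axes at that moment; what a row does not reach only later rows make up. A row lasts 1/10 s, in which the tool goes at most 50 mm and 8.59 degrees, less where a joint would pass 70% of its speed; a pose out of reach is approached as far as the arm can. A call with a gripper value outside its range is refused whole. "fingers" is the closure, from -1 (fully open) to 1 (shut), set as the call begins (left out, the last holds). The fingers move at their own pace and stop on an object; "grip_force" is the grip in N (left out, the last holds). Time passes only in rows, so rows that repeat a pose let the fingers close, or fill a call up. It gives the time, the measured TCP pose, the force and the opening at its end, in the units of the state.
- arm.read_state(): the state, without advancing time (a new reading comes with each control period).
- arm.grab_frame(name): name is "side" or "top" or "wrist"; returns the picture (384x512x3 uint8, red, green, blue); there is no depth.
- arm.camera_info(name): a dict with "K" (3x3 intrinsics, pixels), "dist_coeffs" ([k1, k2, p1, p2, k3] as OpenCV has them; the pictures are not rectified), "world_from_camera" (4x4, takes a point from camera to world coordinates); the wrist camera has in their place "mount" (4x4, takes a point from camera to tool coordinates, whose origin is the TCP and whose axes are the flange's). Camera axes: x right, y down, z forward; pixel columns grow to the right and rows downward; lengths in m; the calibration is good to about 2 mm. A picture is of the moment at which its call begins: read the wrist's pose just before it. camera_info takes no time and is no camera call.
- arm.finish_job(): hands the job in, once; it reports no verdict.
Trained networks look in the newest picture that a camera, given by its name, has taken for a name from the list of things; names that differ only in an ending like _2 or _b are one class to them, and where a whole thing is asked for, a point or a joint stands for the part that bears it (a point fixed in the world has none). Each returns a list of dicts, best first, with "score" (0 to 1); they miss things now and then, are a little off and sometimes report something else, mostly with a low value. They report only what shows in the picture. A call takes as long as a camera call. They do not tell look-alikes from the thing itself.
- arm.silhouettes(name, camera): "mask" (384x512 bool, what is visible of it) and "rect" ([left, top, width, height] in pixels, round what is visible of it).
The state is a dict: "time_s": time; "joint_pos": joint angles; "qvel": joint speeds; "joint_efforts": joint torques, N m; "ee_pos": TCP position; "orientation": TCP orientation; "contact_force": force on the tool from outside, world axes, zero at the start; "moment": the same for the moment, N m; "gripper_width": finger opening in m.
Only numpy, scipy, OpenCV 4.12 (cv2) and the standard library are available. Lean on these libraries where they do the work, as an engineer would, in place of code of your own. Each camera call takes 0.05 s, during which the arm holds its last target. There are 200 camera calls.

## Working session

There is one attempt and no reset: what is moved stays moved. The work goes in short steps, Python scripts to look and compute and a tool call to move; the robot and the scene stay as the last step left them, time stands still between calls to the robot, and variables do not carry over. Pictures are saved under pics/ and viewed, about 12 in all and at most 16, crops included, and the job is handed in when it is done.

Besides the shell and the picture viewer there is one more tool, called after "Emit:" as a command line: name --argument value ..., lists and objects as JSON in quotes. apply_moves: Moves the arm, as the interface text tells. Its arguments: {"type":"object","properties":{"commands":{"type":"array"},"fingers":{"type":"number"},"grip_force":{"type":"number"}},"required":["commands"]}

```bash
mkdir -p pics; cat > h.py <<'E'
import numpy as np, cv2
from plant import arm
NAMES=["pan_rim","fine_center","medium_center","coarse_center","lid_knob","jar_center","brush_grip","beaker_center"]
def cam(name,st=None):
    c=arm.camera_info(name)
    K=np.array(c["K"]);D=np.array(c["dist_coeffs"])
    if name=="wrist":
        T=np.eye(4);T[:3,:3]=st["orientation"];T[:3,3]=st["ee_pos"];T=T@np.array(c["mount"])
    else: T=np.array(c["world_from_camera"])
    return K,D,T
def ray(uv,K,D,T,z):
    p=cv2.undistortPoints(np.array(uv,float).reshape(-1,1,2),K,D).reshape(-1,2)
    d=np.c_[p,np.ones(len(p))]@T[:3,:3].T
    o=T[:3,3]
    return o+d*((z-o[2])/d[:,2])[:,None]
def proj(P,K,D,T):
    Ti=np.linalg.inv(T)
    return cv2.projectPoints(np.array(P,float).reshape(-1,1,3),cv2.Rodrigues(Ti[:3,:3])[0],Ti[:3,3],K,D)[0].reshape(-1,2)
def save(n,im): cv2.imwrite("pics/"+n+".png",im[:,:,::-1])
E
python3 - <<'E'
from h import *
for c in ["top","side"]:
    im=arm.grab_frame(c);save(c+"0",im)
    K,D,T=cam(c);print(c,T.round(3).tolist(),K.round(0).tolist())
    for n in NAMES:
        for d in arm.silhouettes(n,c)[:5]:
            r=d["rect"];uv=(r[0]+r[2]/2,r[1]+r[3]/2)
            print(n,round(d["score"],2),r,ray([uv],K,D,T,0.04)[0].round(3))
st=arm.read_state();print(st)
print(arm.camera_info("wrist"))
E
```

```text
top [[0.002, -0.985, 0.171, 0.293], [-1.0, 0.001, 0.022, -0.017], [-0.022, -0.171, -0.985, 1.35], [0.0, 0.0, 0.0, 1.0]] [[478.0, 0.0, 259.0], [0.0, 478.0, 192.0], [0.0, 0.0, 1.0]]
pan_rim 0.93 [362.8, 211.8, 33.8, 39.0] [ 0.409 -0.319  0.04 ]
fine_center 0.92 [137.8, 220.3, 22.2, 26.0] [0.404 0.318 0.04 ]
fine_center 0.89 [178.6, 224.0, 22.7, 26.4] [0.393 0.203 0.04 ]
fine_center 0.62 [144.9, 260.1, 22.1, 19.8] [0.303 0.295 0.04 ]
medium_center 0.75 [330.5, 155.6, 19.9, 21.1] [ 0.593 -0.215  0.04 ]
coarse_center 0.71 [218.4, 153.7, 23.0, 25.3] [0.593 0.095 0.04 ]
coarse_center 0.62 [182.1, 146.9, 26.7, 26.9] [0.611 0.193 0.04 ]
coarse_center 0.56 [188.8, 105.3, 22.0, 30.0] [0.729 0.184 0.04 ]
lid_knob 0.9 [258.9, 195.6, 18.5, 20.3] [ 0.481 -0.012  0.04 ]
lid_knob 0.3 [181.9, 147.5, 24.0, 28.5] [0.607 0.197 0.04 ]
jar_center 0.21 [182.8, 148.0, 26.2, 26.3] [0.608 0.192 0.04 ]
brush_grip 0.79 [376.4, 112.8, 31.2, 55.5] [ 0.667 -0.365  0.04 ]
beaker_center 0.86 [117.0, 126.9, 28.2, 28.5] [0.669 0.382 0.04 ]
side [[0.902, -0.333, 0.277, 0.096], [-0.433, -0.704, 0.564, -0.876], [0.007, -0
[... 1667 characters left out ...]
951]), 'moment': array([0.0454606 , 0.02987296, 0.05282421]), 'gripper_width': 0.08536570513853926}
{'K': array([[318.74987214,   0.        , 253.67720633],
       [  0.        , 318.74987214, 187.08347673],
       [  0.        ,   0.        ,   1.        ]]), 'dist_coeffs': array([-0.07842075,  0.        ,  0.        ,  0.        ,  0.        ]), 'mount': array([[ 1.20165033e-04, -9.63048574e-01, -2.69327735e-01,
         6.67413659e-02],
       [ 9.99999372e-01, -1.84324650e-04,  1.10526511e-03,
         6.03609785e-04],
       [-1.11406773e-03, -2.69327699e-01,  9.63047948e-01,
        -1.20873255e-01],
       [ 0.00000000e+00,  0.00000000e+00,  0.00000000e+00,
         1.00000000e+00]])}
```

```bash
python3 - <<'E'
import cv2
im=cv2.imread("pics/top0.png")[90:290,110:410]; cv2.imwrite("pics/topc.png",cv2.resize(im,None,fx=2.66,fy=2.66,interpolation=cv2.INTER_CUBIC))
im=cv2.imread("pics/side0.png")[90:330,125:395]; cv2.imwrite("pics/sidec.png",cv2.resize(im,None,fx=2.5,fy=2.5,interpolation=cv2.INTER_CUBIC))
E
```

```text
(no output)
```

View pics/topc.png

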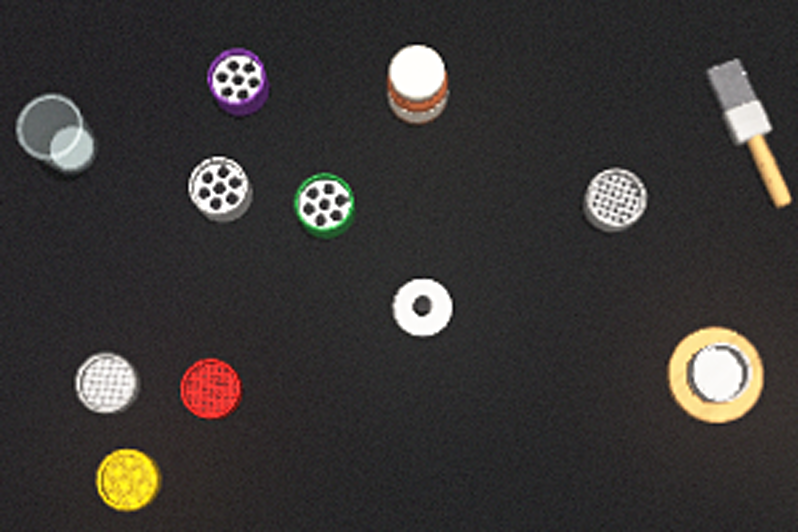

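View pics/sidec.png

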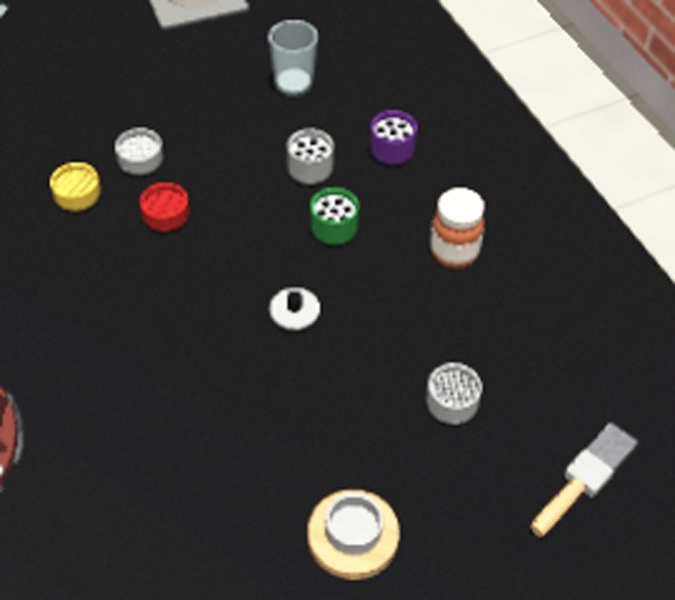

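Grey gauze disc at top-view pixel (150,234) is the fine sieve; the red (189,237) and yellow (157,270) ones are look-alikes. The grey seven-hole one at (193,161) is the coarse sieve; green (230,166) and purple (199,120) are not meant. The medium sieve is at (341,165), the lid at (268,206) and the pan at (380,231). The crops confirm this. I'll turn the tool square to the world axes and go over the fine sieve.

Emit:
apply_moves --commands '[{"tx": -45, "ty": -28, "tz": 10, "rz": -5}, {"tx": -90, "ty": -56, "tz": 20, "rz": -10}, {"tx": -130, "ty": -80, "tz": 28, "rz": -15}, {"tx": -170, "ty": -106, "tz": 36, "rz": -21.6}, {"tx": -210, "ty": -130, "tz": 44, "rz": -21.6}]' --fingers -1 --grip_force 40

```text
validation failed for argument at $.co...
```

Emit:
apply_moves --commands '[{"tx": -45, "ty": -28, "tz": 10, "rx": 0, "ry": 0, "rz": -5}, {"tx": -90, "ty": -56, "tz": 20, "rx": 0, "ry": 0, "rz": -10}, {"tx": -130, "ty": -80, "tz": 28, "rx": 0, "ry": 0, "rz": -15}, {"tx": -170, "ty": -106, "tz": 36, "rx": 0, "ry": 0, "rz": -21.6}, {"tx": -210, "ty": -130, "tz": 44, "rx": 0, "ry": 0, "rz": -21.6}]' --fingers -1 --grip_force 40

```text
time_s: 1.4
ee_pos: [0.3684, 0.3589, 0.2093]
orientation: [[-1.0, -0.005, 0.001], [-0.005, 1.0, 0.0], [-0.001, 0.0, -1.0]]
contact_force: [0.7, 0.6, 0.6]
gripper_width: 0.0853
```

```bash
cat >> h.py <<'E'
from scipy.optimize import least_squares
a=np.linspace(0,2*np.pi,90,endpoint=False)
ring=lambda r,z:np.c_[r*np.cos(a),r*np.sin(a),np.full(90,z)]
def body(n):
    h=dict(fine_center=36,medium_center=44,coarse_center=52).get(n)
    if h: r=[(20.5,0),(24,8),(31,8),(31,h)]
    elif n=="lid_knob": r=[(20.5,0),(24,8),(31,8),(31,14),(10,14),(10,38)]
    elif n=="pan_rim": r=[(50,0),(50,18),(31,18),(31,46)]
    return np.vstack([ring(p,z) for p,z in r])/1000
def locate(n,c,near,z0=0.,tol=.05):
    """best silhouette near xy -> xy by matching projected outline's rect"""
    st=arm.read_state() if c=="wrist" else None
    im=arm.grab_frame(c); C=cam(c,st); B=body(n)+[0,0,z0]; out=[]
    for d in arm.silhouettes(n,c):
        m=d["mask"]; x,y,w,h=d["rect"]
        if x<2 or y<2 or x+w>509 or y+h>381: print("edge",n,d["rect"]);continue
        def f(p):
            q=proj(B+[p[0],p[1],0],*C); lo,hi=q.min(0),q.max(0)
            return np.r_[lo-[x,y],hi-[x+w,y+h]]
        s=least_squares(f,near)
        if np.hypot(*(s.x-near))<tol: out.append((s.x.round(4),round(d["score"],2),np.abs(s.fun).max().round(1)))
    return im,out
E
python3 - <<'E'
from h import *
im,o=locate("fine_center","wrist",[.402,.315]);print(o);save("w1",im)
for c in ["top","side"]:
  for n,p in [("pan_rim",[.405,-.325]),("fine_center",[.402,.315]),("medium_center",[.593,-.22]),("coarse_center",[.607,.193]),("lid_knob",[.48,-.02])]:
    print(c,n,locate(n,c,p)[1])
st=arm.read_state();print(st["time_s"],st["ee_pos"],st["joint_pos"].round(2))
E
```

```text
[(array([0.4052, 0.3185]), 0.67, np.float64(0.7))]
top pan_rim [(array([ 0.4102, -0.3215]), 0.78, np.float64(2.1))]
top fine_center [(array([0.4041, 0.3182]), 0.83, np.float64(2.3))]
top medium_center [(array([ 0.5966, -0.2205]), 0.63, np.float64(0.8))]
top coarse_center [(array([0.6133, 0.1978]), 0.57, np.float64(1.0))]
top lid_knob [(array([ 0.4867, -0.0172]), 0.79, np.float64(1.9))]
side pan_rim [(array([ 0.4059, -0.3204]), 0.64, np.float64(1.3))]
side fine_center [(array([0.4098, 0.3182]), 0.75, np.float64(1.7))]
side medium_center [(array([ 0.5978, -0.2188]), 0.74, np.float64(1.0))]
side coarse_center [(array([0.609 , 0.2011]), 0.59, np.float64(1.0))]
side lid_knob [(array([ 0.4876, -0.0186]), 0.48, np.float64(2.1))]
2.5 [0.3677053  0.3604718  0.20949186] [ 0.52 -0.16 -0.24  1.49  0.    0.52]
```

View pics/w1.png

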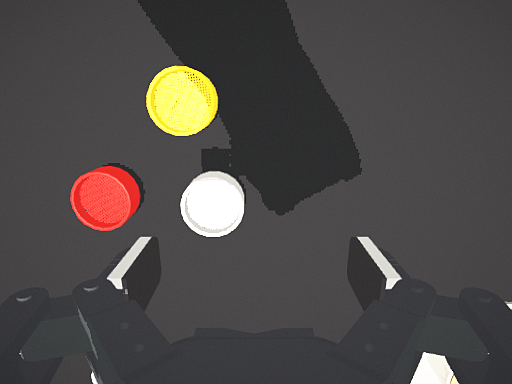

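The wrist view shows the grey sieve at (212,204), with red (105,198) and yellow (182,100) clear of it. I'm going over it and down.

Emit:
apply_moves --commands '[{"tx": -19, "ty": -21, "tz": 20, "rx": 0, "ry": 0, "rz": 0}, {"tx": -37.5, "ty": -42, "tz": 40, "rx": 0, "ry": 0, "rz": 0.3}, {"tx": -37.5, "ty": -42, "tz": 70, "rx": 0, "ry": 0, "rz": 0.3}, {"tx": -37.5, "ty": -42, "tz": 100, "rx": 0, "ry": 0, "rz": 0.3}, {"tx": -37.5, "ty": -42, "tz": 100, "rx": 0, "ry": 0, "rz": 0.3}]'

```text
time_s: 3.0
ee_pos: [0.4029, 0.3172, 0.1055]
orientation: [[-1.0, 0.006, -0.006], [0.006, 1.0, -0.003], [0.006, -0.003, -1.0]]
contact_force: [0.4, -1.3, -0.8]
gripper_width: 0.0853
```

```bash
python3 - <<'E'
from h import *
im,o=locate("fine_center","wrist",[.402,.315]);print(o);save("w2",im)
st=arm.read_state();print(st["time_s"],st["ee_pos"],st["orientation"].round(4).tolist())
E
```

```text
edge fine_center [154.8, 1.1, 107.9, 95.9]
[(array([0.4037, 0.3176]), 0.62, np.float64(1.0))]
3.1 [0.40497445 0.31842999 0.10993859] [[-1.0, 0.005, -0.0006], [0.005, 1.0, -0.0002], [0.0006, -0.0002, -1.0]]
```

View pics/w2.png

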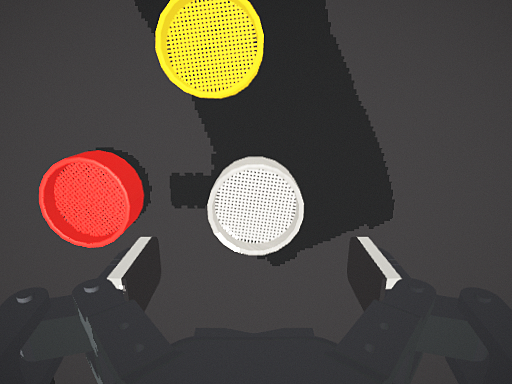

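The sieve at (255,205) is centred between the jaws. Descending.

Emit:
apply_moves --commands '[{"tx": 1, "ty": 0, "tz": 25, "rx": 0, "ry": 0, "rz": -0.3}, {"tx": 1, "ty": 0, "tz": 50, "rx": 0, "ry": 0, "rz": -0.3}, {"tx": 1, "ty": 0, "tz": 65, "rx": 0, "ry": 0, "rz": -0.3}, {"tx": 1, "ty": 0, "tz": 75, "rx": 0, "ry": 0, "rz": -0.3}, {"tx": 1, "ty": 0, "tz": 75, "rx": 0, "ry": 0, "rz": -0.3}]'

```text
time_s: 3.6
ee_pos: [0.404, 0.3185, 0.0343]
orientation: [[-1.0, -0.0, -0.001], [-0.0, 1.0, -0.0], [0.001, -0.0, -1.0]]
contact_force: [0.3, 0.5, 0.7]
gripper_width: 0.0858
```

Emit:
apply_moves --commands '[{"tx": 0, "ty": 0, "tz": 0, "rx": 0, "ry": 0, "rz": 0}, {"tx": 0, "ty": 0, "tz": 0, "rx": 0, "ry": 0, "rz": 0}, {"tx": 0, "ty": 0, "tz": 0, "rx": 0, "ry": 0, "rz": 0}, {"tx": 0, "ty": 0, "tz": 0, "rx": 0, "ry": 0, "rz": 0}, {"tx": 0, "ty": 0, "tz": 0, "rx": 0, "ry": 0, "rz": 0}]' --fingers 1 --grip_force 40

```text
time_s: 4.1
ee_pos: [0.4052, 0.319, 0.0363]
orientation: [[-1.0, -0.0, 0.002], [-0.0, 1.0, 0.001], [-0.002, 0.001, -1.0]]
contact_force: [-1.0, -0.1, 5.7]
gripper_width: 0.0603
```

```bash
python3 - <<'E'
from h import *
im=arm.grab_frame("wrist");save("w3",im)
st=arm.read_state();print(st["time_s"],st["ee_pos"],st["gripper_width"],st["contact_force"])
E
```

```text
4.15 [0.4052145  0.31903012 0.03628659] 0.06077725297078151 [-3.84181968e-03  3.94156243e-01  5.45481265e+00]
```

View pics/w3.png

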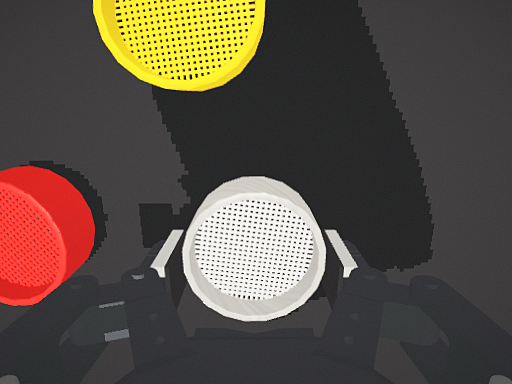

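Gripped, about 61 mm open. Lifting and carrying towards the pan.

Emit:
apply_moves --commands '[{"tx": 0, "ty": 0, "tz": -20, "rx": 0, "ry": 0, "rz": 0}, {"tx": 0, "ty": 0, "tz": -50, "rx": 0, "ry": 0, "rz": 0}, {"tx": 0, "ty": 0, "tz": -90, "rx": 0, "ry": 0, "rz": 0}, {"tx": -10, "ty": -20, "tz": -130, "rx": 0, "ry": 0, "rz": 0}, {"tx": -20, "ty": -50, "tz": -160, "rx": 0, "ry": 0, "rz": 0}]'

```text
time_s: 4.65
ee_pos: [0.4248, 0.269, 0.198]
orientation: [[-1.0, -0.003, 0.003], [-0.003, 1.0, 0.001], [-0.003, 0.001, -1.0]]
contact_force: [1.2, 0.4, -1.7]
gripper_width: 0.0604
```

Emit:
apply_moves --commands '[{"tx": -10, "ty": -45, "tz": -5, "rx": 0, "ry": 0, "rz": 0}, {"tx": -20, "ty": -90, "tz": -10, "rx": 0, "ry": 0, "rz": 0}, {"tx": -30, "ty": -135, "tz": -15, "rx": 0, "ry": 0, "rz": 0}, {"tx": -35, "ty": -180, "tz": -20, "rx": 0, "ry": 0, "rz": 0}, {"tx": -35, "ty": -225, "tz": -20, "rx": 0, "ry": 0, "rz": 0}]'

```text
time_s: 5.15
ee_pos: [0.4599, 0.0416, 0.2161]
orientation: [[-1.0, -0.0, 0.003], [-0.0, 1.0, -0.0], [-0.003, -0.0, -1.0]]
contact_force: [0.1, 0.0, -2.4]
gripper_width: 0.0602
```

Emit:
apply_moves --commands '[{"tx": 0, "ty": -45, "tz": 0, "rx": 0, "ry": 0, "rz": 0}, {"tx": 0, "ty": -90, "tz": 0, "rx": 0, "ry": 0, "rz": 0}, {"tx": 0, "ty": -135, "tz": 0, "rx": 0, "ry": 0, "rz": 0}, {"tx": 0, "ty": -180, "tz": 0, "rx": 0, "ry": 0, "rz": 0}, {"tx": 0, "ty": -225, "tz": 0, "rx": 0, "ry": 0, "rz": 0}]'

```text
time_s: 5.65
ee_pos: [0.4591, -0.1835, 0.2154]
orientation: [[-1.0, 0.0, 0.001], [0.0, 1.0, -0.001], [-0.001, -0.001, -1.0]]
contact_force: [0.7, 0.6, -1.0]
gripper_width: 0.0602
```

Emit:
apply_moves --commands '[{"tx": 0, "ty": -40, "tz": 0, "rx": 0, "ry": 0, "rz": 0}, {"tx": 0, "ty": -80, "tz": 0, "rx": 0, "ry": 0, "rz": 0}, {"tx": 0, "ty": -110, "tz": 0, "rx": 0, "ry": 0, "rz": 0}, {"tx": 0, "ty": -140, "tz": 0, "rx": 0, "ry": 0, "rz": 0}, {"tx": 0, "ty": -140, "tz": 0, "rx": 0, "ry": 0, "rz": 0}]'

```text
time_s: 6.15
ee_pos: [0.4588, -0.3247, 0.2146]
orientation: [[-1.0, 0.003, 0.0], [0.003, 1.0, -0.001], [-0.0, -0.001, -1.0]]
contact_force: [0.3, 0.1, -1.4]
gripper_width: 0.0605
```

```bash
python3 - <<'E'
from h import *
im,o=locate("pan_rim","wrist",[.408,-.321]);print(o);save("w4",im)
st=arm.read_state();print(st["time_s"],st["ee_pos"],st["gripper_width"],st["joint_pos"].round(2))
print(st["orientation"].round(4).tolist())
E
```

```text
[(array([ 0.4179, -0.3229]), 0.6, np.float64(0.3))]
6.25 [ 0.45915405 -0.32172147  0.21474373] 0.060934259206712645 [-0.84 -0.02 -0.1   1.49  0.   -0.84]
[[-1.0, 0.0009, 0.0001], [0.0009, 1.0, 0.0003], [-0.0001, 0.0003, -1.0]]
```

View pics/w4.png

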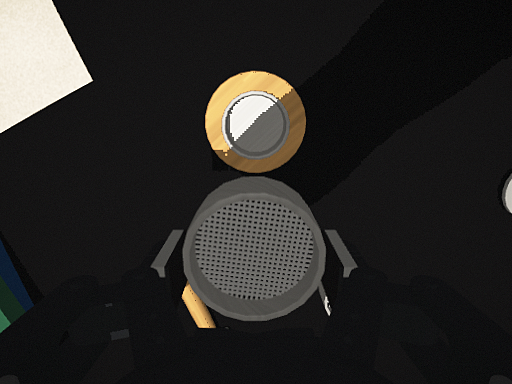

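```bash
python3 - <<'E'
from h import *
st=arm.read_state();C=cam("wrist",st)
def fit(c,C,rect,r,z,p0):
    f=lambda p:(lambda q:np.r_[q.min(0)-rect[:2],q.max(0)-rect[2:]])(proj(ring(r,z)+[p[0],p[1],0],*C))
    s=least_squares(f,p0);print(c,s.x.round(4),s.fun.round(1))
fit("w foot",C,[205,71,306,173],.05,.018,[.41,-.32])
fit("w rim",C,[221,90,290,159],.031,.046,[.41,-.32])
fit("w held rim",C,[184,181,326,321],.031,st["ee_pos"][2],[.46,-.32])
k=1/2.66
fit("top foot",cam("top"),[110+668*k,90+326*k,110+763*k,90+423*k],.05,.018,[.41,-.32])
k=1/2.5
fit("side foot",cam("side"),[125+307*k,90+490*k,125+400*k,90+577*k],.05,.018,[.41,-.32])
for c in ["top","side"]:
    im=arm.grab_frame(c)
    # wooden colour mask
    hsv=cv2.cvtColor(im,cv2.COLOR_RGB2HSV)
    m=cv2.inRange(hsv,(8,60,90),(30,255,255));u=proj([[.41,-.32,.018]],*cam(c))[0].astype(int)
    w=np.zeros_like(m);w[u[1]-32:u[1]+32,u[0]-32:u[0]+32]=1;ys,xs=np.nonzero(m*w)
    if len(xs):
        print(c,xs.min(),xs.max()+1,ys.min(),ys.max()+1)
        fit(c,cam(c),[xs.min(),ys.min(),xs.max()+1,ys.max()+1],.05,.018,[.41,-.32])
E
```

```text
w foot [ 0.417  -0.3195] [-0.3 -0.3  0.3  0.4]
w rim [ 0.4161 -0.3197] [-0.  -0.3  0.   0.4]
w held rim [ 0.4563 -0.321 ] [-2.5  3.3  2.5 -4. ]
top foot [ 0.4129 -0.3224] [ 0.1  0.4 -0.1 -0.4]
side foot [ 0.4118 -0.328 ] [ 0.4  0.7 -0.4 -0.6]
side 248 285 286 322
side [ 0.4112 -0.3298] [ 0.3  1.3 -0.3 -1.2]
```

Emit:
apply_moves --commands '[{"tx": -15, "ty": 0, "tz": 0, "rx": 0, "ry": 0, "rz": 0}, {"tx": -25, "ty": 0, "tz": 25, "rx": 0, "ry": 0, "rz": 0}, {"tx": -25, "ty": 0, "tz": 65, "rx": 0, "ry": 0, "rz": 0}, {"tx": -25, "ty": 0, "tz": 105, "rx": 0, "ry": 0, "rz": 0}, {"tx": -25, "ty": 0, "tz": 115, "rx": 0, "ry": 0, "rz": 0}]'

```text
time_s: 6.85
ee_pos: [0.4827, -0.3183, 0.0951]
orientation: [[-1.0, -0.002, -0.004], [-0.002, 1.0, 0.005], [0.004, 0.005, -1.0]]
contact_force: [-0.5, 0.7, -2.7]
gripper_width: 0.0601
```

```bash
python3 - <<'E'
from h import *
im=arm.grab_frame("wrist");im=arm.grab_frame("wrist");save("w5",im)
st=arm.read_state();print(st["time_s"],st["ee_pos"],st["gripper_width"],arm.camera_info("wrist").keys())
cv2.imwrite("pics/w5b.png",cv2.resize(cv2.convertScaleAbs(im[:,:,::-1],alpha=1.5,beta=15)[0:345,110:400],None,fx=1.7,fy=1.7,interpolation=cv2.INTER_CUBIC))
E
```

```text
6.95 [ 0.48369372 -0.31989391  0.09846375] 0.06054101763506381 dict_keys(['K', 'dist_coeffs', 'mount'])
```

View pics/w5b.png

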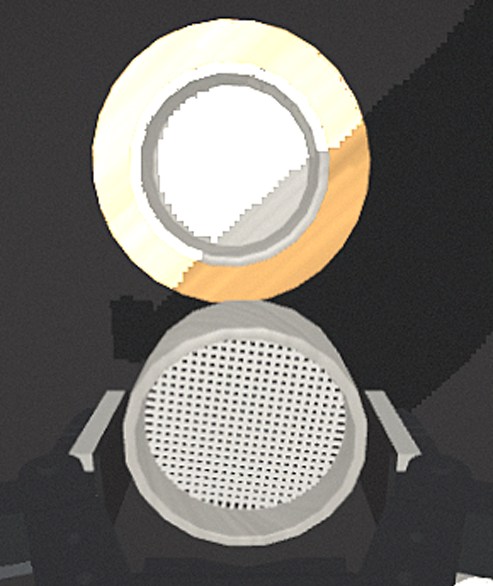

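```bash
python3 - <<'E'
from h import *
st=arm.read_state();C=cam("wrist",st);print(st["ee_pos"])
def fit(c,rect,r,z,p0,fz=False):
    rect=np.array(rect,float)/1.7+[110,0,110,0]
    f=lambda p:(lambda q:np.r_[q.min(0)-rect[:2],q.max(0)-rect[2:]])(proj(ring(r,p[2] if fz else z)+[p[0],p[1],0],*C))
    s=least_squares(f,p0+[z] if fz else p0);print(c,s.x.round(4),s.fun.round(1))
for fz in (0,1):
    fit("foot",[92,18,370,301],.05,.018,[.41,-.32],fz)
    fit("pan inner",[141,73,318,257],.0275,.046,[.41,-.32],fz)
    fit("held",[125,327,367,545],.031,.098,[.48,-.32],fz)
E
```

```text
[ 0.48369372 -0.31989391  0.09846375]
foot [ 0.4167 -0.3244] [ 0.4 -0.2 -0.4  0.2]
pan inner [ 0.4172 -0.3242] [-0.   0.7  0.  -0.8]
held [ 0.4839 -0.3193] [-1.6 -0.8  1.6  1.4]
foot [ 0.4167 -0.3244  0.0182] [ 0.3 -0.3 -0.3  0.3]
pan inner [ 0.4172 -0.3242  0.0472] [-0.4  0.3  0.4 -0.4]
held [ 0.4851 -0.3193  0.0954] [-0.1  0.1  0.1 -0.2]
```

Relative measurement in one image: pan at (.417,-.324), held sieve at (.4845,-.319). Moving over and lowering.

Emit:
apply_moves --commands '[{"tx": 20, "ty": -2, "tz": -5, "rx": 0, "ry": 0, "rz": 0}, {"tx": 45, "ty": -4, "tz": -5, "rx": 0, "ry": 0, "rz": 0}, {"tx": 67, "ty": -5, "tz": -5, "rx": 0, "ry": 0, "rz": 0}, {"tx": 67, "ty": -5, "tz": 0, "rx": 0, "ry": 0, "rz": 0}, {"tx": 67, "ty": -5, "tz": 8, "rx": 0, "ry": 0, "rz": 0}]'

```text
time_s: 7.45
ee_pos: [0.4185, -0.3279, 0.0942]
orientation: [[-1.0, 0.0, 0.003], [0.0, 1.0, -0.004], [-0.003, -0.004, -1.0]]
contact_force: [-0.8, -0.5, -1.5]
gripper_width: 0.0604
```

Emit:
apply_moves --commands '[{"tx": 0, "ty": 0, "tz": 3, "rx": 0, "ry": 0, "rz": 0}, {"tx": 0, "ty": 0, "tz": 6, "rx": 0, "ry": 0, "rz": 0}, {"tx": 0, "ty": 0, "tz": 9, "rx": 0, "ry": 0, "rz": 0}, {"tx": 0, "ty": 0, "tz": 11, "rx": 0, "ry": 0, "rz": 0}, {"tx": 0, "ty": 0, "tz": 13, "rx": 0, "ry": 0, "rz": 0}]'

```text
time_s: 7.95
ee_pos: [0.4175, -0.3264, 0.0782]
orientation: [[-1.0, -0.0, -0.0], [-0.0, 1.0, 0.0], [0.0, 0.0, -1.0]]
contact_force: [-0.6, 0.3, -0.6]
gripper_width: 0.061
```

```bash
python3 - <<'E'
from h import *
st=arm.read_state()
im=arm.grab_frame("side");st=arm.read_state();print(st["time_s"],st["ee_pos"],st["contact_force"],st["moment"])
cv2.imwrite("pics/s6.png",cv2.resize(im[:,:,::-1][240:340,190:320],None,fx=5,fy=5,interpolation=cv2.INTER_CUBIC))
E
```

```text
8.0 [ 0.41729982 -0.32628694  0.07790482] [-0.00461068  0.76432971 -1.79151637] [0.01625578 0.01995223 0.01453164]
```

No contact yet. The expected seat is at TCP z ≈ 0.074.

Emit:
apply_moves --commands '[{"tx": 0, "ty": 0, "tz": 1, "rx": 0, "ry": 0, "rz": 0}, {"tx": 0, "ty": 0, "tz": 2, "rx": 0, "ry": 0, "rz": 0}, {"tx": 0, "ty": 0, "tz": 3, "rx": 0, "ry": 0, "rz": 0}, {"tx": 0, "ty": 0, "tz": 3.5, "rx": 0, "ry": 0, "rz": 0}, {"tx": 0, "ty": 0, "tz": 3.5, "rx": 0, "ry": 0, "rz": 0}]'

```text
time_s: 8.5
ee_pos: [0.4172, -0.3263, 0.0747]
orientation: [[-1.0, -0.0, -0.0], [-0.0, 1.0, 0.001], [0.0, 0.001, -1.0]]
contact_force: [-0.4, 1.7, -1.4]
gripper_width: 0.0604
```

Emit:
apply_moves --commands '[{"tx": 0, "ty": 0, "tz": 0.5, "rx": 0, "ry": 0, "rz": 0}, {"tx": 0, "ty": 0, "tz": 0.5, "rx": 0, "ry": 0, "rz": 0}, {"tx": 0, "ty": 0, "tz": 1, "rx": 0, "ry": 0, "rz": 0}, {"tx": 0, "ty": 0, "tz": 1, "rx": 0, "ry": 0, "rz": 0}, {"tx": 0, "ty": 0, "tz": 1, "rx": 0, "ry": 0, "rz": 0}]'

```text
time_s: 9.0
ee_pos: [0.4172, -0.3263, 0.0743]
orientation: [[-1.0, -0.0, -0.0], [-0.0, 1.0, 0.0], [0.0, 0.0, -1.0]]
contact_force: [-3.2, 3.4, 4.4]
gripper_width: 0.0605
```

Contact came at z = 0.0743, as predicted for full seating. Release and rise.

Emit:
apply_moves --commands '[{"tx": 0, "ty": 0, "tz": 0, "rx": 0, "ry": 0, "rz": 0}, {"tx": 0, "ty": 0, "tz": 0, "rx": 0, "ry": 0, "rz": 0}, {"tx": 0, "ty": 0, "tz": 0, "rx": 0, "ry": 0, "rz": 0}, {"tx": 0, "ty": 0, "tz": 0, "rx": 0, "ry": 0, "rz": 0}, {"tx": 0, "ty": 0, "tz": 0, "rx": 0, "ry": 0, "rz": 0}]' --fingers -1

```text
time_s: 9.5
ee_pos: [0.4174, -0.3266, 0.0739]
orientation: [[-1.0, -0.0, 0.0], [-0.0, 1.0, -0.0], [-0.0, -0.0, -1.0]]
contact_force: [-0.5, -0.6, -0.0]
gripper_width: 0.0852
```

Emit:
apply_moves --commands '[{"tx": 0, "ty": 0, "tz": -10, "rx": 0, "ry": 0, "rz": 0}, {"tx": 0, "ty": 0, "tz": -30, "rx": 0, "ry": 0, "rz": 0}, {"tx": 0, "ty": 0, "tz": -60, "rx": 0, "ry": 0, "rz": 0}, {"tx": 0, "ty": 0, "tz": -100, "rx": 0, "ry": 0, "rz": 0}, {"tx": 0, "ty": 0, "tz": -140, "rx": 0, "ry": 0, "rz": 0}]'

```text
time_s: 10.0
ee_pos: [0.4171, -0.3262, 0.2159]
orientation: [[-1.0, -0.0, 0.0], [-0.0, 1.0, 0.0], [-0.0, 0.0, -1.0]]
contact_force: [0.7, 0.2, -0.0]
gripper_width: 0.0856
```

```bash
python3 - <<'E'
from h import *
arm.grab_frame("wrist");st=arm.read_state();print(st["time_s"],st["ee_pos"])
im,o=locate("fine_center","wrist",[.417,-.324],.038);print(o);save("w7",im)
cv2.imwrite("pics/w7b.png",cv2.resize(im[:,:,::-1][100:280,150:360],None,fx=3,fy=3,interpolation=cv2.INTER_CUBIC))
E
```

```text
10.05 [ 0.41862593 -0.32818586  0.22347072]
[(array([ 0.4178, -0.3274]), 0.97, np.float64(0.8))]
```

View pics/w7b.png

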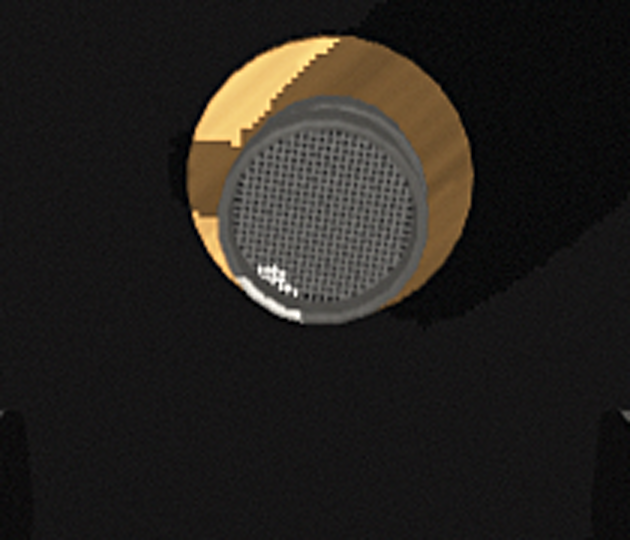

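The fine sieve (centre of crop, about (258,173) in the frame) sits level and concentric on the pan. Next, the medium sieve.

Emit:
apply_moves --commands '[{"tx": -36, "ty": 21, "tz": 0, "rx": 0, "ry": 0, "rz": 0}, {"tx": -72, "ty": 42, "tz": 0, "rx": 0, "ry": 0, "rz": 0}, {"tx": -108, "ty": 64, "tz": 0, "rx": 0, "ry": 0, "rz": 0}, {"tx": -144, "ty": 86, "tz": 20, "rx": 0, "ry": 0, "rz": 0}, {"tx": -180, "ty": 106, "tz": 40, "rx": 0, "ry": 0, "rz": 0}]'

```text
time_s: 10.65
ee_pos: [0.5986, -0.2191, 0.1731]
orientation: [[-1.0, -0.0, 0.0], [-0.0, 1.0, -0.0], [-0.0, -0.0, -1.0]]
contact_force: [0.4, -1.6, 0.3]
gripper_width: 0.0855
```

Emit:
apply_moves --commands '[{"tx": 0, "ty": 0, "tz": 20, "rx": 0, "ry": 0, "rz": 0}, {"tx": 0, "ty": 0, "tz": 40, "rx": 0, "ry": 0, "rz": 0}, {"tx": 0, "ty": 0, "tz": 50, "rx": 0, "ry": 0, "rz": 0}, {"tx": 0, "ty": 0, "tz": 50, "rx": 0, "ry": 0, "rz": 0}, {"tx": 0, "ty": 0, "tz": 50, "rx": 0, "ry": 0, "rz": 0}]'

```text
time_s: 11.15
ee_pos: [0.5972, -0.2207, 0.1245]
orientation: [[-1.0, 0.0, 0.0], [0.0, 1.0, -0.0], [-0.0, -0.0, -1.0]]
contact_force: [-0.3, 0.1, 1.0]
gripper_width: 0.0854
```

```bash
python3 - <<'E'
from h import *
st=arm.read_state();print(st["time_s"],st["ee_pos"],st["joint_pos"].round(2))
im,o=locate("medium_center","wrist",[.597,-.22]);print(o);save("w8",im)
st=arm.read_state();print(st["time_s"],st["ee_pos"])
E
```

```text
11.15 [ 0.5972116  -0.22072748  0.12450987] [-0.56  0.23  0.    1.34  0.   -0.56]
edge medium_center [481.0, 283.8, 30.2, 23.9]
[(array([ 0.6009, -0.217 ]), 0.9, np.float64(1.8))]
11.25 [ 0.59772685 -0.22102025  0.12539216]
```

View pics/w8.png

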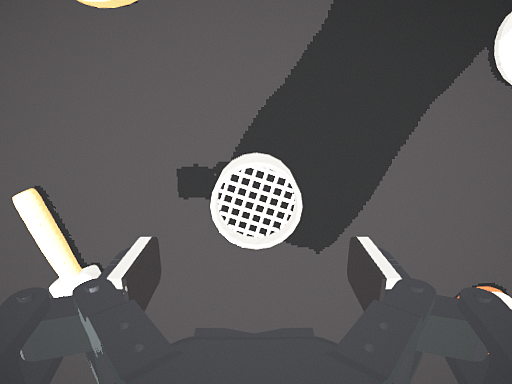

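Medium sieve (open square grid) at (256,201), centred between the jaws; the brush on the left is clear. Descend and grip.

Emit:
apply_moves --commands '[{"tx": -2, "ty": 1, "tz": 25, "rx": 0, "ry": 0, "rz": 0}, {"tx": -2, "ty": 1, "tz": 50, "rx": 0, "ry": 0, "rz": 0}, {"tx": -2, "ty": 1, "tz": 70, "rx": 0, "ry": 0, "rz": 0}, {"tx": -2, "ty": 1, "tz": 82, "rx": 0, "ry": 0, "rz": 0}, {"tx": -2, "ty": 1, "tz": 82, "rx": 0, "ry": 0, "rz": 0}]'

```text
time_s: 11.75
ee_pos: [0.5986, -0.2192, 0.0409]
orientation: [[-1.0, 0.0, -0.002], [0.0, 1.0, 0.001], [0.002, 0.001, -1.0]]
contact_force: [0.2, -0.0, -0.2]
gripper_width: 0.0854
```

Emit:
apply_moves --commands '[{"tx": 0, "ty": 0, "tz": 0, "rx": 0, "ry": 0, "rz": 0}, {"tx": 0, "ty": 0, "tz": 0, "rx": 0, "ry": 0, "rz": 0}, {"tx": 0, "ty": 0, "tz": 0, "rx": 0, "ry": 0, "rz": 0}, {"tx": 0, "ty": 0, "tz": 0, "rx": 0, "ry": 0, "rz": 0}, {"tx": 0, "ty": 0, "tz": 0, "rx": 0, "ry": 0, "rz": 0}]' --fingers 1

```text
time_s: 12.25
ee_pos: [0.6005, -0.2202, 0.0443]
orientation: [[-1.0, -0.0, 0.003], [-0.0, 1.0, -0.002], [-0.003, -0.002, -1.0]]
contact_force: [-1.6, 0.3, 6.0]
gripper_width: 0.0611
```

```bash
python3 - <<'E'
from h import *
st=arm.read_state();print(st["time_s"],st["ee_pos"],st["gripper_width"])
im,o=locate("medium_center","wrist",[.597,-.22],tol=.1);print(o);save("w9",im)
E
```

```text
12.25 [ 0.60047126 -0.22017885  0.04426888] 0.06114355582995925
edge medium_center [1.4, 299.0, 11.5, 29.6]
[(array([ 0.6017, -0.22  ]), 0.6, np.float64(2.2))]
```

View pics/w9.png

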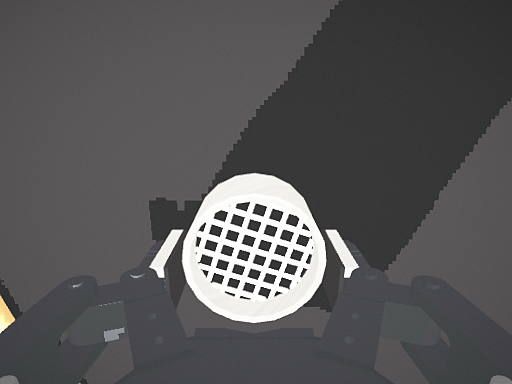

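Gripped (61 mm), in the same place in the image as the fine sieve was (centre column 255, lower edge 322). The same tool x,y will therefore seat it concentrically.

Emit:
apply_moves --commands '[{"tx": 0, "ty": 0, "tz": -20, "rx": 0, "ry": 0, "rz": 0}, {"tx": 0, "ty": 0, "tz": -50, "rx": 0, "ry": 0, "rz": 0}, {"tx": 0, "ty": 0, "tz": -90, "rx": 0, "ry": 0, "rz": 0}, {"tx": 15, "ty": -10, "tz": -120, "rx": 0, "ry": 0, "rz": 0}, {"tx": 50, "ty": -30, "tz": -130, "rx": 0, "ry": 0, "rz": 0}]'

```text
time_s: 12.85
ee_pos: [0.5517, -0.2499, 0.177]
orientation: [[-1.0, -0.003, 0.006], [-0.003, 1.0, -0.004], [-0.006, -0.004, -1.0]]
contact_force: [-0.1, -0.7, -2.4]
gripper_width: 0.0614
```

Emit:
apply_moves --commands '[{"tx": 35, "ty": -20, "tz": 0, "rx": 0, "ry": 0, "rz": 0}, {"tx": 70, "ty": -40, "tz": 0, "rx": 0, "ry": 0, "rz": 0}, {"tx": 105, "ty": -60, "tz": 0, "rx": 0, "ry": 0, "rz": 0}, {"tx": 133, "ty": -76, "tz": 0, "rx": 0, "ry": 0, "rz": 0}, {"tx": 133, "ty": -76, "tz": 0, "rx": 0, "ry": 0, "rz": 0}]'

```text
time_s: 13.35
ee_pos: [0.4139, -0.3275, 0.1729]
orientation: [[-1.0, 0.003, 0.0], [0.003, 1.0, -0.002], [-0.0, -0.002, -1.0]]
contact_force: [0.6, 0.2, -1.5]
gripper_width: 0.061
```

```bash
python3 - <<'E'
from h import *
im=arm.grab_frame("wrist");im=arm.grab_frame("wrist");save("w10",im)
st=arm.read_state();print(st["time_s"],st["ee_pos"],st["gripper_width"])
E
```

```text
13.45 [ 0.41618018 -0.32605093  0.17278792] 0.06116599978651977
```

Emit:
apply_moves --commands '[{"tx": -1, "ty": 0, "tz": 15, "rx": 0, "ry": 0, "rz": 0}, {"tx": -1, "ty": 0, "tz": 30, "rx": 0, "ry": 0, "rz": 0}, {"tx": -1, "ty": 0, "tz": 43, "rx": 0, "ry": 0, "rz": 0}, {"tx": -1, "ty": 0, "tz": 48, "rx": 0, "ry": 0, "rz": 0}, {"tx": -1, "ty": 0, "tz": 48, "rx": 0, "ry": 0, "rz": 0}]'

```text
time_s: 13.95
ee_pos: [0.417, -0.3246, 0.1223]
orientation: [[-1.0, -0.001, -0.001], [-0.001, 1.0, 0.002], [0.001, 0.002, -1.0]]
contact_force: [-0.3, 0.8, -1.3]
gripper_width: 0.061
```

Emit:
apply_moves --commands '[{"tx": 0, "ty": 0, "tz": 2, "rx": 0, "ry": 0, "rz": 0}, {"tx": 0, "ty": 0, "tz": 5, "rx": 0, "ry": 0, "rz": 0}, {"tx": 0, "ty": 0, "tz": 8, "rx": 0, "ry": 0, "rz": 0}, {"tx": 0, "ty": 0, "tz": 10, "rx": 0, "ry": 0, "rz": 0}, {"tx": 0, "ty": 0, "tz": 10, "rx": 0, "ry": 0, "rz": 0}]'

```text
time_s: 14.45
ee_pos: [0.4172, -0.3254, 0.1137]
orientation: [[-1.0, -0.0, -0.0], [-0.0, 1.0, 0.0], [0.0, 0.0, -1.0]]
contact_force: [-0.1, -0.7, -1.4]
gripper_width: 0.061
```

Emit:
apply_moves --commands '[{"tx": 0, "ty": -0.5, "tz": 1, "rx": 0, "ry": 0, "rz": 0}, {"tx": 0, "ty": -0.5, "tz": 2, "rx": 0, "ry": 0, "rz": 0}, {"tx": 0, "ty": -0.5, "tz": 3, "rx": 0, "ry": 0, "rz": 0}, {"tx": 0, "ty": -0.5, "tz": 3.5, "rx": 0, "ry": 0, "rz": 0}, {"tx": 0, "ty": -0.5, "tz": 3.5, "rx": 0, "ry": 0, "rz": 0}]'

```text
time_s: 14.95
ee_pos: [0.4173, -0.3259, 0.1104]
orientation: [[-1.0, -0.0, 0.0], [-0.0, 1.0, 0.0], [-0.0, 0.0, -1.0]]
contact_force: [0.2, -0.5, -1.5]
gripper_width: 0.0618
```

Emit:
apply_moves --commands '[{"tx": 0, "ty": 0, "tz": 0.5, "rx": 0, "ry": 0, "rz": 0}, {"tx": 0, "ty": 0, "tz": 0.5, "rx": 0, "ry": 0, "rz": 0}, {"tx": 0, "ty": 0, "tz": 1, "rx": 0, "ry": 0, "rz": 0}, {"tx": 0, "ty": 0, "tz": 1, "rx": 0, "ry": 0, "rz": 0}, {"tx": 0, "ty": 0, "tz": 1, "rx": 0, "ry": 0, "rz": 0}]'

```text
time_s: 15.45
ee_pos: [0.4174, -0.3261, 0.1102]
orientation: [[-1.0, -0.0, 0.0], [-0.0, 1.0, -0.0], [-0.0, -0.0, -1.0]]
contact_force: [-2.3, 2.1, 7.6]
gripper_width: 0.061
```

Seated at 0.1102 (predicted 0.1103), confirmed by contact. Release and rise, then on towards the coarse sieve at about (.611,.199).

Emit:
apply_moves --commands '[{"tx": 0, "ty": 0, "tz": 0, "rx": 0, "ry": 0, "rz": 0}, {"tx": 0, "ty": 0, "tz": 0, "rx": 0, "ry": 0, "rz": 0}, {"tx": 0, "ty": 0, "tz": 0, "rx": 0, "ry": 0, "rz": 0}, {"tx": 0, "ty": 0, "tz": 0, "rx": 0, "ry": 0, "rz": 0}, {"tx": 0, "ty": 0, "tz": 0, "rx": 0, "ry": 0, "rz": 0}]' --fingers -1

```text
time_s: 15.95
ee_pos: [0.4173, -0.326, 0.1093]
orientation: [[-1.0, -0.0, 0.0], [-0.0, 1.0, 0.0], [-0.0, 0.0, -1.0]]
contact_force: [-0.2, -0.2, -0.2]
gripper_width: 0.0853
```

Emit:
apply_moves --commands '[{"tx": 0, "ty": 0, "tz": -10, "rx": 0, "ry": 0, "rz": 0}, {"tx": 0, "ty": 0, "tz": -30, "rx": 0, "ry": 0, "rz": 0}, {"tx": 0, "ty": 0, "tz": -60, "rx": 0, "ry": 0, "rz": 0}, {"tx": 0, "ty": 0, "tz": -90, "rx": 0, "ry": 0, "rz": 0}, {"tx": 0, "ty": 0, "tz": -110, "rx": 0, "ry": 0, "rz": 0}]'

```text
time_s: 16.45
ee_pos: [0.4177, -0.3265, 0.2226]
orientation: [[-1.0, -0.0, 0.002], [-0.0, 1.0, -0.002], [-0.002, -0.002, -1.0]]
contact_force: [0.9, -0.6, -0.4]
gripper_width: 0.0854
```

```bash
python3 - <<'E'
from h import *
arm.grab_frame("wrist");st=arm.read_state();print(st["time_s"],st["ee_pos"])
im,o=locate("medium_center","wrist",[.417,-.324],.066);print(o);save("w11",im)
cv2.imwrite("pics/w11b.png",cv2.resize(im[:,:,::-1][80:300,130:380],None,fx=2.5,fy=2.5,interpolation=cv2.INTER_CUBIC))
E
```

```text
16.5 [ 0.41829708 -0.32723813  0.22551514]
[(array([ 0.4207, -0.3264]), 0.7, np.float64(0.8))]
```

View pics/w11b.png

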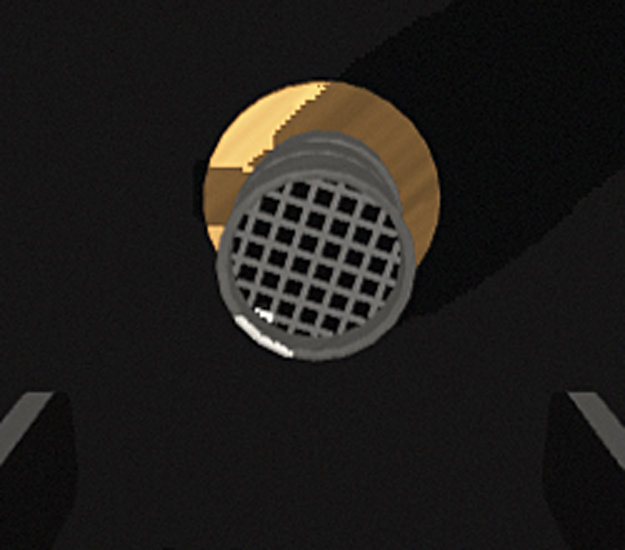

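The medium sieve sits level and concentric (crop centre about (316,265), frame (256,186)). Going to the coarse sieve.

Emit:
apply_moves --commands '[{"tx": -17, "ty": 46, "tz": 0, "rx": 0, "ry": 0, "rz": 0}, {"tx": -34, "ty": 92, "tz": 0, "rx": 0, "ry": 0, "rz": 0}, {"tx": -51, "ty": 138, "tz": 0, "rx": 0, "ry": 0, "rz": 0}, {"tx": -68, "ty": 184, "tz": 0, "rx": 0, "ry": 0, "rz": 0}, {"tx": -85, "ty": 230, "tz": 0, "rx": 0, "ry": 0, "rz": 0}]' --fingers -0.75

```text
time_s: 17.1
ee_pos: [0.5021, -0.0939, 0.2185]
orientation: [[-1.0, 0.0, -0.001], [0.0, 1.0, 0.001], [0.001, 0.001, -1.0]]
contact_force: [0.1, 0.4, -0.2]
gripper_width: 0.0751
```

Emit:
apply_moves --commands '[{"tx": -17, "ty": 46, "tz": 0, "rx": 0, "ry": 0, "rz": 0}, {"tx": -34, "ty": 92, "tz": 0, "rx": 0, "ry": 0, "rz": 0}, {"tx": -51, "ty": 138, "tz": 0, "rx": 0, "ry": 0, "rz": 0}, {"tx": -68, "ty": 184, "tz": 0, "rx": 0, "ry": 0, "rz": 0}, {"tx": -85, "ty": 230, "tz": 0, "rx": 0, "ry": 0, "rz": 0}]'

```text
time_s: 17.6
ee_pos: [0.5871, 0.1362, 0.2184]
orientation: [[-1.0, -0.0, -0.001], [-0.0, 1.0, -0.0], [0.001, -0.0, -1.0]]
contact_force: [0.9, -0.4, 0.8]
gripper_width: 0.0746
```

Emit:
apply_moves --commands '[{"tx": -12, "ty": 33, "tz": 0, "rx": 0, "ry": 0, "rz": 0}, {"tx": -24, "ty": 65, "tz": 10, "rx": 0, "ry": 0, "rz": 0}, {"tx": -24, "ty": 65, "tz": 45, "rx": 0, "ry": 0, "rz": 0}, {"tx": -24, "ty": 65, "tz": 80, "rx": 0, "ry": 0, "rz": 0}, {"tx": -24, "ty": 65, "tz": 80, "rx": 0, "ry": 0, "rz": 0}]'

```text
time_s: 18.1
ee_pos: [0.6074, 0.199, 0.1327]
orientation: [[-1.0, -0.001, -0.01], [-0.001, 1.0, -0.001], [0.01, -0.001, -1.0]]
contact_force: [-1.1, -0.4, -1.2]
gripper_width: 0.0749
```

```bash
python3 - <<'E'
from h import *
arm.grab_frame("wrist");st=arm.read_state();print(st["time_s"],st["ee_pos"],st["gripper_width"],st["orientation"].round(3)[0])
im,o=locate("coarse_center","wrist",[.611,.199],tol=.2);print(o);save("w12",im)
E
```

```text
18.15 [0.60885899 0.19888031 0.13628702] 0.07442743970966577 [-1.    -0.    -0.006]
[(array([0.6129, 0.1998]), 0.84, np.float64(2.9)), (array([0.7107, 0.1876]), 0.63, np.float64(26.2)), (array([0.5931, 0.0911]), 0.62, np.float64(1.3))]
```

View pics/w12.png

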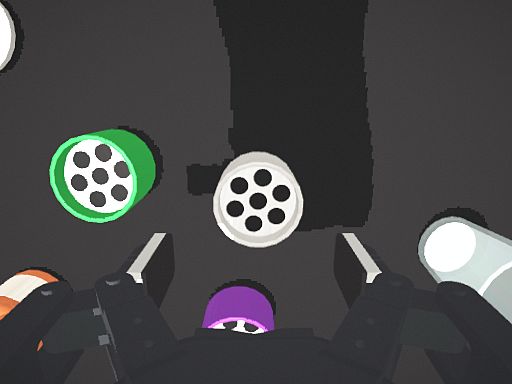

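Coarse sieve (pale plate, grey body) at (258,200); green at (103,175) and purple (240,305) are clear of the fingers. Descend and grip.

Emit:
apply_moves --commands '[{"tx": -1, "ty": 1.5, "tz": 20, "rx": 0, "ry": 0, "rz": 0}, {"tx": -1, "ty": 1.5, "tz": 45, "rx": 0, "ry": 0, "rz": 0}, {"tx": -1, "ty": 1.5, "tz": 70, "rx": 0, "ry": 0, "rz": 0}, {"tx": -1, "ty": 1.5, "tz": 88, "rx": 0, "ry": 0, "rz": 0}, {"tx": -1, "ty": 1.5, "tz": 88, "rx": 0, "ry": 0, "rz": 0}]'

```text
time_s: 18.75
ee_pos: [0.6118, 0.2002, 0.051]
orientation: [[-1.0, 0.0, -0.001], [0.0, 1.0, -0.0], [0.001, -0.0, -1.0]]
contact_force: [-1.3, -0.1, -0.6]
gripper_width: 0.0746
```

Emit:
apply_moves --commands '[{"tx": 0, "ty": 0, "tz": 0, "rx": 0, "ry": 0, "rz": 0}, {"tx": 0, "ty": 0, "tz": 0, "rx": 0, "ry": 0, "rz": 0}, {"tx": 0, "ty": 0, "tz": 0, "rx": 0, "ry": 0, "rz": 0}, {"tx": 0, "ty": 0, "tz": 0, "rx": 0, "ry": 0, "rz": 0}, {"tx": 0, "ty": 0, "tz": 0, "rx": 0, "ry": 0, "rz": 0}]' --fingers 1

```text
time_s: 19.25
ee_pos: [0.6139, 0.2006, 0.0543]
orientation: [[-1.0, -0.0, 0.004], [-0.0, 1.0, 0.0], [-0.004, 0.0, -1.0]]
contact_force: [-1.1, -0.8, 7.5]
gripper_width: 0.0603
```

```bash
python3 - <<'E'
from h import *
im=arm.grab_frame("wrist");st=arm.read_state();print(st["time_s"],st["ee_pos"],st["gripper_width"],st["orientation"].round(3)[2],st["contact_force"])
m=arm.silhouettes("coarse_center","wrist")
for d in m: print(d["rect"],round(d["score"],2))
for f in ["w3","w9"]:
    g=cv2.imread(f"pics/{f}.png")
save("w13",im)
E
```

```text
19.3 [0.61390485 0.20064191 0.05424667] 0.060393393459778656 [-0.004  0.    -1.   ] [-0.59702925 -0.40512076  7.96514013]
[0.3, 131.8, 107.8, 144.9] 0.92
[184.7, 166.2, 136.1, 150.9] 0.83
```

View pics/w13.png

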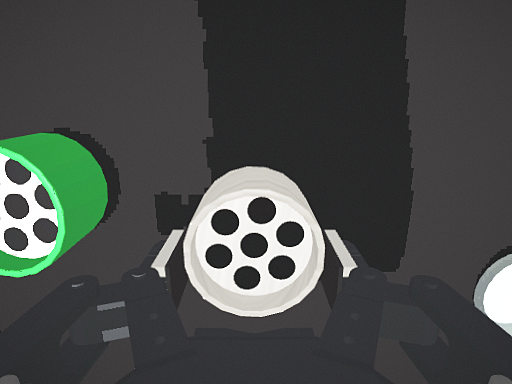

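Gripped (60 mm), same place in the jaws within about 1 mm. Lift and carry.

Emit:
apply_moves --commands '[{"tx": 0, "ty": 0, "tz": -20, "rx": 0, "ry": 0, "rz": 0}, {"tx": 0, "ty": 0, "tz": -55, "rx": 0, "ry": 0, "rz": 0}, {"tx": 0, "ty": 0, "tz": -95, "rx": 0, "ry": 0, "rz": 0}, {"tx": 5, "ty": -10, "tz": -135, "rx": 0, "ry": 0, "rz": 0}, {"tx": 15, "ty": -40, "tz": -165, "rx": 0, "ry": 0, "rz": 0}]'

```text
time_s: 19.85
ee_pos: [0.5978, 0.1618, 0.2202]
orientation: [[-1.0, -0.003, 0.004], [-0.003, 1.0, 0.001], [-0.004, 0.001, -1.0]]
contact_force: [1.1, -1.3, -1.3]
gripper_width: 0.0599
```

Emit:
apply_moves --commands '[{"tx": 17, "ty": -46, "tz": 0, "rx": 0, "ry": 0, "rz": 0}, {"tx": 34, "ty": -92, "tz": 0, "rx": 0, "ry": 0, "rz": 0}, {"tx": 51, "ty": -138, "tz": 0, "rx": 0, "ry": 0, "rz": 0}, {"tx": 68, "ty": -184, "tz": 0, "rx": 0, "ry": 0, "rz": 0}, {"tx": 85, "ty": -230, "tz": 0, "rx": 0, "ry": 0, "rz": 0}]'

```text
time_s: 20.35
ee_pos: [0.5115, -0.0711, 0.2174]
orientation: [[-1.0, -0.0, 0.002], [-0.0, 1.0, -0.001], [-0.002, -0.001, -1.0]]
contact_force: [0.2, -0.7, -1.0]
gripper_width: 0.0605
```

Emit:
apply_moves --commands '[{"tx": 17, "ty": -46, "tz": 0, "rx": 0, "ry": 0, "rz": 0}, {"tx": 34, "ty": -92, "tz": 0, "rx": 0, "ry": 0, "rz": 0}, {"tx": 51, "ty": -138, "tz": 0, "rx": 0, "ry": 0, "rz": 0}, {"tx": 68, "ty": -184, "tz": 0, "rx": 0, "ry": 0, "rz": 0}, {"tx": 85, "ty": -226, "tz": 0, "rx": 0, "ry": 0, "rz": 0}]'

```text
time_s: 20.85
ee_pos: [0.4263, -0.2976, 0.2175]
orientation: [[-1.0, 0.0, 0.001], [0.0, 1.0, -0.001], [-0.001, -0.001, -1.0]]
contact_force: [0.3, -0.2, -1.3]
gripper_width: 0.0602
```

Emit:
apply_moves --commands '[{"tx": 5, "ty": -15, "tz": 0, "rx": 0, "ry": 0, "rz": 0}, {"tx": 10, "ty": -30, "tz": 0, "rx": 0, "ry": 0, "rz": 0}, {"tx": 10, "ty": -30, "tz": 5, "rx": 0, "ry": 0, "rz": 0}, {"tx": 10, "ty": -30, "tz": 15, "rx": 0, "ry": 0, "rz": 0}, {"tx": 10, "ty": -30, "tz": 15, "rx": 0, "ry": 0, "rz": 0}]'

```text
time_s: 21.35
ee_pos: [0.4174, -0.3237, 0.1996]
orientation: [[-1.0, -0.002, -0.001], [-0.002, 1.0, 0.002], [0.001, 0.002, -1.0]]
contact_force: [-0.9, 0.4, -2.3]
gripper_width: 0.0603
```

Emit:
apply_moves --commands '[{"tx": 0, "ty": 0, "tz": 10, "rx": 0, "ry": 0, "rz": 0}, {"tx": 0, "ty": 0, "tz": 20, "rx": 0, "ry": 0, "rz": 0}, {"tx": 0, "ty": 0, "tz": 28, "rx": 0, "ry": 0, "rz": 0}, {"tx": 0, "ty": 0, "tz": 32, "rx": 0, "ry": 0, "rz": 0}, {"tx": 0, "ty": 0, "tz": 32, "rx": 0, "ry": 0, "rz": 0}]'

```text
time_s: 21.85
ee_pos: [0.4171, -0.3251, 0.1686]
orientation: [[-1.0, -0.0, -0.001], [-0.0, 1.0, 0.001], [0.001, 0.001, -1.0]]
contact_force: [-0.4, -0.1, -2.1]
gripper_width: 0.0608
```

Emit:
apply_moves --commands '[{"tx": 0, "ty": 0, "tz": 2, "rx": 0, "ry": 0, "rz": 0}, {"tx": 0, "ty": 0, "tz": 4, "rx": 0, "ry": 0, "rz": 0}, {"tx": 0, "ty": 0, "tz": 6, "rx": 0, "ry": 0, "rz": 0}, {"tx": 0, "ty": 0, "tz": 8, "rx": 0, "ry": 0, "rz": 0}, {"tx": 0, "ty": 0, "tz": 8, "rx": 0, "ry": 0, "rz": 0}]'

```text
time_s: 22.35
ee_pos: [0.4172, -0.3254, 0.1611]
orientation: [[-1.0, -0.0, -0.0], [-0.0, 1.0, 0.0], [0.0, 0.0, -1.0]]
contact_force: [0.8, 0.1, -1.4]
gripper_width: 0.0603
```

Emit:
apply_moves --commands '[{"tx": 0, "ty": -0.5, "tz": 1, "rx": 0, "ry": 0, "rz": 0}, {"tx": 0, "ty": -0.5, "tz": 2, "rx": 0, "ry": 0, "rz": 0}, {"tx": 0, "ty": -0.5, "tz": 3, "rx": 0, "ry": 0, "rz": 0}, {"tx": 0, "ty": -0.5, "tz": 4, "rx": 0, "ry": 0, "rz": 0}, {"tx": 0, "ty": -0.5, "tz": 4, "rx": 0, "ry": 0, "rz": 0}]'

```text
time_s: 22.85
ee_pos: [0.4173, -0.3259, 0.1572]
orientation: [[-1.0, -0.0, -0.0], [-0.0, 1.0, 0.0], [0.0, 0.0, -1.0]]
contact_force: [0.5, -1.2, -1.8]
gripper_width: 0.0602
```

Emit:
apply_moves --commands '[{"tx": 0, "ty": 0, "tz": 0.5, "rx": 0, "ry": 0, "rz": 0}, {"tx": 0, "ty": 0, "tz": 1, "rx": 0, "ry": 0, "rz": 0}, {"tx": 0, "ty": 0, "tz": 1.5, "rx": 0, "ry": 0, "rz": 0}, {"tx": 0, "ty": 0, "tz": 1.5, "rx": 0, "ry": 0, "rz": 0}, {"tx": 0, "ty": 0, "tz": 1.5, "rx": 0, "ry": 0, "rz": 0}]'

```text
time_s: 23.35
ee_pos: [0.4174, -0.3261, 0.1562]
orientation: [[-1.0, -0.0, 0.0], [-0.0, 1.0, -0.0], [-0.0, -0.0, -1.0]]
contact_force: [-1.0, 1.3, 3.0]
gripper_width: 0.0602
```

Seated at 0.1562, exactly as predicted. Release and rise.

Emit:
apply_moves --commands '[{"tx": 0, "ty": 0, "tz": 0, "rx": 0, "ry": 0, "rz": 0}, {"tx": 0, "ty": 0, "tz": 0, "rx": 0, "ry": 0, "rz": 0}, {"tx": 0, "ty": 0, "tz": 0, "rx": 0, "ry": 0, "rz": 0}, {"tx": 0, "ty": 0, "tz": 0, "rx": 0, "ry": 0, "rz": 0}, {"tx": 0, "ty": 0, "tz": 0, "rx": 0, "ry": 0, "rz": 0}]' --fingers -1

```text
time_s: 23.85
ee_pos: [0.4173, -0.326, 0.1559]
orientation: [[-1.0, -0.0, 0.0], [-0.0, 1.0, 0.0], [-0.0, 0.0, -1.0]]
contact_force: [0.2, 0.7, -0.5]
gripper_width: 0.0855
```

Emit:
apply_moves --commands '[{"tx": 0, "ty": 0, "tz": -10, "rx": 0, "ry": 0, "rz": 0}, {"tx": 0, "ty": 0, "tz": -30, "rx": 0, "ry": 0, "rz": 0}, {"tx": 0, "ty": 0, "tz": -60, "rx": 0, "ry": 0, "rz": 0}, {"tx": 0, "ty": 0, "tz": -90, "rx": 0, "ry": 0, "rz": 0}, {"tx": 0, "ty": 0, "tz": -90, "rx": 0, "ry": 0, "rz": 0}]'

```text
time_s: 24.35
ee_pos: [0.4184, -0.3274, 0.2512]
orientation: [[-1.0, -0.0, 0.004], [-0.0, 1.0, -0.005], [-0.004, -0.005, -1.0]]
contact_force: [0.9, 0.0, -0.1]
gripper_width: 0.0854
```

```bash
python3 - <<'E'
from h import *
arm.grab_frame("wrist");st=arm.read_state();print(st["time_s"],st["ee_pos"])
im,o=locate("coarse_center","wrist",[.417,-.324],.102);print(o);save("w14",im)
for c in ["top","side"]: print(c,locate("lid_knob",c,[.487,-.018])[1])
for c in ["top","side"]: print(c,locate("coarse_center",c,[.417,-.324],.102)[1])
E
```

```text
24.4 [ 0.41805596 -0.32692539  0.24886021]
[(array([ 0.417, -0.327]), 0.84, np.float64(2.2))]
top [(array([ 0.4876, -0.0155]), 0.82, np.float64(1.6))]
side [(array([ 0.4865, -0.0177]), 0.61, np.float64(2.1))]
top []
side [(array([ 0.4152, -0.3343]), 0.9, np.float64(0.6))]
```

Emit:
apply_moves --commands '[{"tx": -10, "ty": 46, "tz": 0, "rx": 0, "ry": 0, "rz": 0}, {"tx": -20, "ty": 92, "tz": 0, "rx": 0, "ry": 0, "rz": 0}, {"tx": -32, "ty": 138, "tz": 0, "rx": 0, "ry": 0, "rz": 0}, {"tx": -43, "ty": 184, "tz": 0, "rx": 0, "ry": 0, "rz": 0}, {"tx": -54, "ty": 230, "tz": 0, "rx": 0, "ry": 0, "rz": 0}]' --fingers -0.2

```text
time_s: 25.4
ee_pos: [0.4713, -0.0942, 0.246]
orientation: [[-1.0, 0.0, 0.0], [0.0, 1.0, -0.0], [-0.0, -0.0, -1.0]]
contact_force: [1.1, -0.3, 0.5]
gripper_width: 0.0511
```

Emit:
apply_moves --commands '[{"tx": -10, "ty": 40, "tz": 10, "rx": 0, "ry": 0, "rz": 0}, {"tx": -16, "ty": 79, "tz": 30, "rx": 0, "ry": 0, "rz": 0}, {"tx": -16, "ty": 79, "tz": 70, "rx": 0, "ry": 0, "rz": 0}, {"tx": -16, "ty": 79, "tz": 105, "rx": 0, "ry": 0, "rz": 0}, {"tx": -16, "ty": 79, "tz": 105, "rx": 0, "ry": 0, "rz": 0}]'

```text
time_s: 25.9
ee_pos: [0.4844, -0.0157, 0.1363]
orientation: [[-1.0, -0.001, -0.007], [-0.001, 1.0, 0.002], [0.007, 0.002, -1.0]]
contact_force: [-0.3, 0.9, -0.8]
gripper_width: 0.0515
```

```bash
python3 - <<'E'
from h import *
arm.grab_frame("wrist");st=arm.read_state();print(st["time_s"],st["ee_pos"],st["gripper_width"])
im,o=locate("lid_knob","wrist",[.487,-.017]);print(o)
print([(d["rect"],round(d["score"],2)) for d in arm.silhouettes("lid_knob","wrist")]);save("w15",im)
# dark knob inside disc: top-of-knob and disc outline by threshold
K,D,T=C=cam("wrist",st)
print("disc edge pred",proj(ring(.031,.014)+[.487,-.017,0],*C).min(0),proj(ring(.031,.014)+[.487,-.017,0],*C).max(0), "tool axis at z=.038",proj([[*st["ee_pos"][:2],.038]],*C))
E
```

```text
25.95 [ 0.48572805 -0.0163684   0.13938777] 0.050892767263231546
[(array([ 0.4877, -0.0149]), 0.56, np.float64(1.5))]
[([217.8, 148.8, 74.3, 73.1], 0.56)]
disc edge pred [213.67912732 147.87550224] [290.95819766 222.46108218] tool axis at z=.038 [[253.13579562 193.37730975]]
```

View pics/w15.png

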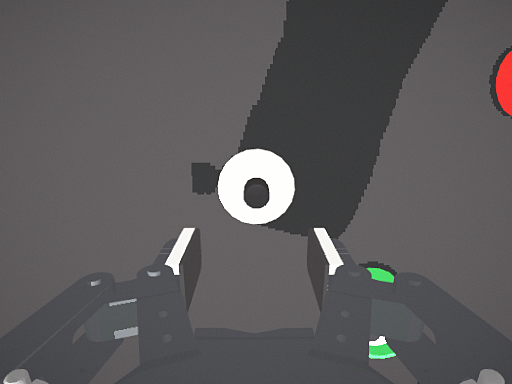

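Lid disc centre at (256,187), knob at (257,193), between the jaws. Descend and grip the knob.

Emit:
apply_moves --commands '[{"tx": -1, "ty": 1.5, "tz": 25, "rx": 0, "ry": 0, "rz": 0}, {"tx": -1, "ty": 1.5, "tz": 55, "rx": 0, "ry": 0, "rz": 0}, {"tx": -1, "ty": 1.5, "tz": 80, "rx": 0, "ry": 0, "rz": 0}, {"tx": -1, "ty": 1.5, "tz": 98, "rx": 0, "ry": 0, "rz": 0}, {"tx": -1, "ty": 1.5, "tz": 98, "rx": 0, "ry": 0, "rz": 0}]'

```text
time_s: 26.6
ee_pos: [0.4878, -0.0156, 0.0424]
orientation: [[-1.0, 0.0, -0.001], [0.0, 1.0, 0.001], [0.001, 0.001, -1.0]]
contact_force: [-1.1, -0.3, -0.1]
gripper_width: 0.0516
```

Emit:
apply_moves --commands '[{"tx": 0, "ty": 0, "tz": 0, "rx": 0, "ry": 0, "rz": 0}, {"tx": 0, "ty": 0, "tz": 0, "rx": 0, "ry": 0, "rz": 0}, {"tx": 0, "ty": 0, "tz": 0, "rx": 0, "ry": 0, "rz": 0}, {"tx": 0, "ty": 0, "tz": 0, "rx": 0, "ry": 0, "rz": 0}, {"tx": 0, "ty": 0, "tz": 0, "rx": 0, "ry": 0, "rz": 0}]' --fingers 1

```text
time_s: 27.1
ee_pos: [0.4897, -0.016, 0.0453]
orientation: [[-1.0, -0.0, 0.003], [-0.0, 1.0, -0.001], [-0.003, -0.001, -1.0]]
contact_force: [-0.8, 0.8, 6.4]
gripper_width: 0.0181
```

```bash
python3 - <<'E'
from h import *
im=arm.grab_frame("wrist");st=arm.read_state();print(st["time_s"],st["ee_pos"],st["gripper_width"],st["orientation"].round(3)[2],st["contact_force"])
print([(d["rect"],round(d["score"],2)) for d in arm.silhouettes("lid_knob","wrist")])
C=cam("wrist",st);q=proj(ring(.031,.014)+[*st["ee_pos"][:2],0],*C);print(q.min(0),q.max(0));save("w16",im)
E
```

```text
27.15 [ 0.48970449 -0.01601158  0.04526889] 0.018098857412098362 [-0.003 -0.001 -1.   ] [-1.51493607 -0.1869523   6.73836967]
[([192.8, 168.8, 118.7, 113.4], 0.69)]
[193.4772716 173.1859125] [313.29426711 283.79783582]
```

View pics/w16.png

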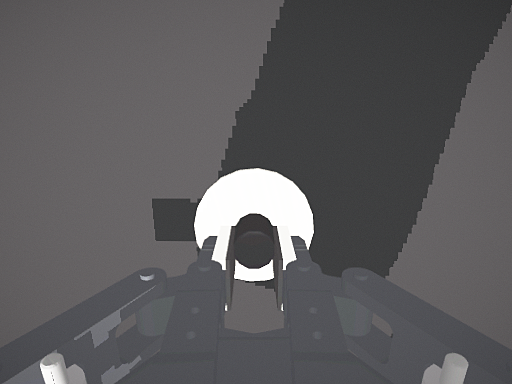

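Knob gripped (18 mm). The disc spans x 193–311, y 169–282, so the lid sits about 1.4 mm towards −x in the jaws; I'll correct for that. Lift and carry.

Emit:
apply_moves --commands '[{"tx": 0, "ty": 0, "tz": -20, "rx": 0, "ry": 0, "rz": 0}, {"tx": 0, "ty": 0, "tz": -60, "rx": 0, "ry": 0, "rz": 0}, {"tx": 0, "ty": 0, "tz": -105, "rx": 0, "ry": 0, "rz": 0}, {"tx": 0, "ty": 0, "tz": -150, "rx": 0, "ry": 0, "rz": 0}, {"tx": 0, "ty": 0, "tz": -193, "rx": 0, "ry": 0, "rz": 0}]'

```text
time_s: 27.7
ee_pos: [0.4883, -0.0155, 0.2393]
orientation: [[-1.0, -0.0, 0.002], [-0.0, 1.0, -0.001], [-0.002, -0.001, -1.0]]
contact_force: [-0.1, -0.7, -1.3]
gripper_width: 0.018
```

Emit:
apply_moves --commands '[{"tx": 10, "ty": -46, "tz": 0, "rx": 0, "ry": 0, "rz": 0}, {"tx": 20, "ty": -92, "tz": 0, "rx": 0, "ry": 0, "rz": 0}, {"tx": 30, "ty": -138, "tz": 0, "rx": 0, "ry": 0, "rz": 0}, {"tx": 41, "ty": -184, "tz": 0, "rx": 0, "ry": 0, "rz": 0}, {"tx": 51, "ty": -230, "tz": 0, "rx": 0, "ry": 0, "rz": 0}]'

```text
time_s: 28.2
ee_pos: [0.4367, -0.2474, 0.2373]
orientation: [[-1.0, -0.0, 0.002], [-0.0, 1.0, -0.001], [-0.002, -0.001, -1.0]]
contact_force: [1.0, 0.2, -2.0]
gripper_width: 0.0181
```

Emit:
apply_moves --commands '[{"tx": 10, "ty": -40, "tz": 0, "rx": 0, "ry": 0, "rz": 0}, {"tx": 18, "ty": -70, "tz": 0, "rx": 0, "ry": 0, "rz": 0}, {"tx": 18, "ty": -80.5, "tz": 0, "rx": 0, "ry": 0, "rz": 0}, {"tx": 18, "ty": -80.5, "tz": 0, "rx": 0, "ry": 0, "rz": 0}, {"tx": 18, "ty": -80.5, "tz": 0, "rx": 0, "ry": 0, "rz": 0}]'

```text
time_s: 28.7
ee_pos: [0.4196, -0.3253, 0.2364]
orientation: [[-1.0, -0.001, 0.0], [-0.001, 1.0, 0.0], [-0.0, 0.0, -1.0]]
contact_force: [-0.4, 0.1, -1.6]
gripper_width: 0.0183
```

```bash
python3 - <<'E'
from h import *
im=arm.grab_frame("wrist");st=arm.read_state();print(st["time_s"],st["ee_pos"],st["gripper_width"],st["contact_force"])
print([(d["rect"],round(d["score"],2)) for d in arm.silhouettes("lid_knob","wrist")])
z=st["ee_pos"][2]-.0453
C=cam("wrist",st);q=proj(ring(.031,z+.014)+[*st["ee_pos"][:2],0],*C);print(q.min(0),q.max(0));save("w17",im)
g=cv2.cvtColor(im,cv2.COLOR_RGB2GRAY);print(g[80:200:4,256].tolist())
E
```

```text
28.75 [ 0.41973741 -0.3249326   0.23634593] 0.017869302300153284 [ 0.69043307  0.1030794  -1.2397588 ]
[([195.5, 166.5, 119.6, 114.1], 0.73)]
[193.41359005 173.30393135] [313.1852304  283.98990208]
[21, 20, 20, 22, 19, 20, 21, 20, 179, 214, 94, 93, 86, 82, 73, 76, 79, 75, 104, 94, 8, 14, 50, 103, 93, 96, 96, 95, 99, 95]
```

Emit:
apply_moves --commands '[{"tx": 0, "ty": -0.5, "tz": 10, "rx": 0, "ry": 0, "rz": 0}, {"tx": 0, "ty": -0.5, "tz": 20, "rx": 0, "ry": 0, "rz": 0}, {"tx": 0, "ty": -0.5, "tz": 28, "rx": 0, "ry": 0, "rz": 0}, {"tx": 0, "ty": -0.5, "tz": 33, "rx": 0, "ry": 0, "rz": 0}, {"tx": 0, "ty": -0.5, "tz": 33, "rx": 0, "ry": 0, "rz": 0}]'

```text
time_s: 29.3
ee_pos: [0.419, -0.326, 0.2017]
orientation: [[-1.0, -0.0, -0.001], [-0.0, 1.0, 0.001], [0.001, 0.001, -1.0]]
contact_force: [-0.5, 0.6, -1.1]
gripper_width: 0.018
```

Emit:
apply_moves --commands '[{"tx": 0, "ty": -0.5, "tz": 2, "rx": 0, "ry": 0, "rz": 0}, {"tx": 0, "ty": -0.5, "tz": 4, "rx": 0, "ry": 0, "rz": 0}, {"tx": 0, "ty": -0.5, "tz": 6, "rx": 0, "ry": 0, "rz": 0}, {"tx": 0, "ty": -0.5, "tz": 7, "rx": 0, "ry": 0, "rz": 0}, {"tx": 0, "ty": -0.5, "tz": 7, "rx": 0, "ry": 0, "rz": 0}]'

```text
time_s: 29.8
ee_pos: [0.4193, -0.327, 0.1958]
orientation: [[-1.0, -0.0, -0.0], [-0.0, 1.0, 0.0], [0.0, 0.0, -1.0]]
contact_force: [0.6, 0.1, -0.8]
gripper_width: 0.018
```

Emit:
apply_moves --commands '[{"tx": 0, "ty": 0, "tz": 1, "rx": 0, "ry": 0, "rz": 0}, {"tx": 0, "ty": 0, "tz": 2, "rx": 0, "ry": 0, "rz": 0}, {"tx": 0, "ty": 0, "tz": 3, "rx": 0, "ry": 0, "rz": 0}, {"tx": 0, "ty": 0, "tz": 3, "rx": 0, "ry": 0, "rz": 0}, {"tx": 0, "ty": 0, "tz": 3, "rx": 0, "ry": 0, "rz": 0}]'

```text
time_s: 30.3
ee_pos: [0.4193, -0.327, 0.1929]
orientation: [[-1.0, -0.0, 0.0], [-0.0, 1.0, 0.0], [-0.0, 0.0, -1.0]]
contact_force: [-0.0, 0.5, -2.0]
gripper_width: 0.0179
```

Emit:
apply_moves --commands '[{"tx": 0, "ty": 0.5, "tz": 0.5, "rx": 0, "ry": 0, "rz": 0}, {"tx": 0, "ty": 0.5, "tz": 1, "rx": 0, "ry": 0, "rz": 0}, {"tx": 0, "ty": 0.5, "tz": 1.5, "rx": 0, "ry": 0, "rz": 0}, {"tx": 0, "ty": 0.5, "tz": 2, "rx": 0, "ry": 0, "rz": 0}, {"tx": 0, "ty": 0.5, "tz": 2, "rx": 0, "ry": 0, "rz": 0}]'

```text
time_s: 30.8
ee_pos: [0.4193, -0.3265, 0.1913]
orientation: [[-1.0, -0.0, 0.0], [-0.0, 1.0, -0.0], [-0.0, -0.0, -1.0]]
contact_force: [-0.6, 0.8, 1.6]
gripper_width: 0.0178
```

Contact at 0.1913, exactly the predicted seat. Release the knob and rise.

Emit:
apply_moves --commands '[{"tx": 0, "ty": 0, "tz": 0, "rx": 0, "ry": 0, "rz": 0}, {"tx": 0, "ty": 0, "tz": 0, "rx": 0, "ry": 0, "rz": 0}, {"tx": 0, "ty": 0, "tz": 0, "rx": 0, "ry": 0, "rz": 0}, {"tx": 0, "ty": 0, "tz": 0, "rx": 0, "ry": 0, "rz": 0}, {"tx": 0, "ty": 0, "tz": 0, "rx": 0, "ry": 0, "rz": 0}]' --fingers -0.3

```text
time_s: 31.3
ee_pos: [0.4193, -0.3265, 0.1909]
orientation: [[-1.0, -0.0, 0.0], [-0.0, 1.0, 0.0], [-0.0, 0.0, -1.0]]
contact_force: [0.6, 0.1, 0.0]
gripper_width: 0.0557
```

Emit:
apply_moves --commands '[{"tx": 0, "ty": 0, "tz": -10, "rx": 0, "ry": 0, "rz": 0}, {"tx": 0, "ty": 0, "tz": -30, "rx": 0, "ry": 0, "rz": 0}, {"tx": 0, "ty": 0, "tz": -60, "rx": 0, "ry": 0, "rz": 0}, {"tx": -30, "ty": 20, "tz": -70, "rx": 0, "ry": 0, "rz": 0}, {"tx": -60, "ty": 50, "tz": -70, "rx": 0, "ry": 0, "rz": 0}]'

```text
time_s: 31.8
ee_pos: [0.4803, -0.2778, 0.264]
orientation: [[-1.0, 0.003, 0.003], [0.003, 1.0, -0.003], [-0.003, -0.003, -1.0]]
contact_force: [1.2, -0.1, 0.1]
gripper_width: 0.0553
```

Emit:
apply_moves --commands '[{"tx": -20, "ty": 45, "tz": 0, "rx": 0, "ry": 0, "rz": 0}, {"tx": -20, "ty": 90, "tz": 0, "rx": 0, "ry": 0, "rz": 0}, {"tx": -20, "ty": 135, "tz": 0, "rx": 0, "ry": 0, "rz": 0}, {"tx": -20, "ty": 180, "tz": 0, "rx": 0, "ry": 0, "rz": 0}, {"tx": -20, "ty": 220, "tz": 0, "rx": 0, "ry": 0, "rz": 0}]'

```text
time_s: 32.3
ee_pos: [0.4991, -0.0545, 0.2619]
orientation: [[-1.0, -0.001, 0.001], [-0.001, 1.0, -0.0], [-0.001, -0.0, -1.0]]
contact_force: [0.2, -0.4, -0.5]
gripper_width: 0.0556
```

```bash
python3 - <<'E'
from h import *
a1=arm.grab_frame("side");a2=arm.grab_frame("top");st=arm.read_state();print(st["time_s"],st["ee_pos"])
for c in ["side","top"]:
  for n,z,p in [("lid_knob",.146,[.418,-.326])]: print(c,n,locate(n,c,p,z)[1])
# drawn model outlines of seated lid disc and rims for comparison
c1=cv2.resize(a1[:,:,::-1][205:330,200:330],None,fx=4,fy=4,interpolation=cv2.INTER_CUBIC)[:500]
c2=cv2.resize(a2[:,:,::-1][90:290,110:410],(500,333));pad=np.zeros((500,280,3),np.uint8)
b=cv2.resize(a2[:,:,::-1][190:270,340:420],(280,280),interpolation=cv2.INTER_CUBIC);d=cv2.resize(a2[:,:,::-1][90:290,110:410],(280,187))
pad[:280]=b;pad[290:477]=d
cv2.imwrite("pics/fin.png",np.hstack([c1,pad]))
E
```

```text
32.4 [ 0.49913668 -0.05244805  0.26226472]
side lid_knob [(array([ 0.413 , -0.3278]), 0.56, np.float64(3.8))]
top lid_knob [(array([ 0.4153, -0.3221]), 0.74, np.float64(2.1))]
```

View pics/fin.png

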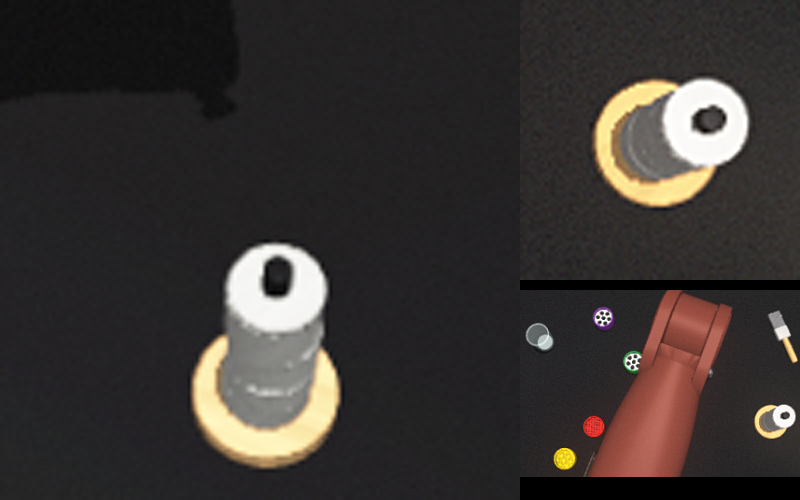

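The side crop shows a straight, level, concentric stack, with the lid disc at (276,288) and the wooden foot at (266,400). Beaker, brush and look-alikes are in place. Handing in.

```bash
python3 - <<'E'
from h import *
print(arm.finish_job())
E
```

```text
the job is handed in; nothing more can be done
None
```

The stack is built on the catch pan in the order asked: fine sieve, medium sieve, coarse sieve, then lid. I handed it in at about 32 s of robot time.

- **Seating:** Each piece was lowered slowly until it touched, then released. Contact came at tool heights of 74.3, 110.2, 156.2 and 191.3 mm, all within 0.1 mm of the heights calculated for full seating (74.3, 110.3, 156.2 and 191.3 mm). The largest contact force was about 8 N.
- **Final pictures:** The side and top views show a straight, level, concentric stack with the arm clear of it. The brush and the beaker are where they were. The jar was hidden behind the arm in the last top view, so I did not re-check it; the arm never went near it.
- **Disagreements:** The cameras differed by about 5 mm on where the pan is. I aligned the fine sieve from one close wrist-camera picture that showed both it and the pan, then used the same tool position for the pieces above. For the lid I shifted it about 2 mm to allow for how it sat in the jaws. The top camera did not find the coarse sieve once it was on the stack, while the wrist and side cameras did. In the final lid fits the outline was up to about 4 pixels off, and the fitted position was a few mm from where I released it. I put that down to the cameras' calibration.

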